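# Find the dragging roller in the crate track and swap it

### The arm

A 7-joint arm with a two-finger parallel gripper is mounted at the origin on the work surface. World frame = base frame: x ahead of the robot, y to its left, z up, the work surface at z = 0. Lengths are in mm, angles in rad, forces in N, time in s.
With the tool pointing down it reaches from about 400 to 900 mm from the base axis. Payload 5.5 kg.
Tool frame: the origin (TCP) lies between the finger pads; the fingertips stand 25 mm ahead of it and the grasp point (between the pads) lies 6 mm ahead of it; z points along the fingers, y is the line along which they close (so a half turn about z gives the same grasp; the last joint's range is limited). The gripper opens to 92 mm and grips with 3 to 60 N. Pads are 19 mm wide; open, the fingers measure 130 mm over their backs; the gripper's body (75 mm by 190 mm) begins 47 mm behind the grasp point.
Start: joints at [1.381, 0.501, -0.427, 1.55, 0.221, 1.138, -0.21], TCP at [284.396, -584.481, 251.729] pointing down, gripper open.
Joint ranges: [-2.88, 2.88], [-0.31, 2.03], [-1.54, 1.56], [0.2, 2.42], [-1.41, 4.55], [0.19, 2.02], [-2.57, 2.57]. Speed limits (rad/s): [2.57, 2.57, 3.14, 3.14, 3.14, 3.14, 3.14].

### API

Orientations are given as a unit quaternion [x, y, z, w].
In Python, from cell import ctrl gives the robot as it stands.
- The arm moves only by the shell command python3 -m inch 'ROWS' [OPENING] [FORCE]. ROWS is JSON, one flat list of numbers, 6 for each row, row after row: the shift along the tool's x, y, z in mm, then the turn, a rotation vector about the tool's x, y, z in rad. In form: [x, y, z, ax, ay, az, x, y, z, ax, ay, az, ...]. A call has 1 to 12 rows; each row is the pose to reach, as a shift and turn from the pose commanded when the call began, along the tool's axes at that moment; what a row does not reach only later rows make up. A row lasts 1/10 s, in which the tool goes at most 50 mm and 8.59 degrees, less where a joint would pass 70% of its speed; a pose out of reach is approached as far as the arm can. A call with a gripper value outside its range is refused whole. OPENING is the gripper's target within -1 to 1 (shut at 1, half-way at 0, fully open at -1), set as the call begins (- or left out, the last holds). The fingers move at their own pace and stop on an object; FORCE is the grip in N (left out, the last holds). Time passes only in rows, so rows that repeat a pose let the fingers close. It gives the time, the measured TCP pose, the force, the opening and the grip force at its end, in the units of the state.
- ctrl.get_state(): the state, without advancing time (a new reading comes with each control period).
- ctrl.read_camera(name): name is "scene" or "side" or "wrist"; returns the picture (400x640x3 uint8, red, green, blue); there is no depth.
- ctrl.camera_params(name): a dict with "fx", "fy", "cx", "cy" (pixels), "rvec" (rotation vector, rad) and "tvec" (3), from world to camera coordinates, as OpenCV has them. Camera axes: x right, y down, z forward; pixel columns grow to the right and rows downward; lengths in mm; the calibration is good to about 2 mm. A picture is of the moment at which its call begins: read the wrist's pose just before it. camera_params takes no time and is no camera call; for the wrist camera it gives the pose at the moment of the call.
- ctrl.hand_in(): hands the job in; it is judged then, once.
The state is a dict: "time_s": time; "joints": joint angles; "dq": joint speeds; "joint_torque": joint torques, N m; "position": TCP position; "tcp_rot": TCP orientation; "ft_force": force on the tool from outside, world axes, zero at the start; "torque": the same for the moment, N m; "finger_gap": finger opening in mm; "finger_force": force on a finger pad.
Only numpy, scipy, OpenCV 4.12 (cv2) and the standard library are available. Lean on these libraries where they do the work, as an engineer would, in place of code of your own. Each camera call takes 0.05 s, during which the arm holds its last target. There are 200 camera calls.

### The job

One of the four rollers in this crate track has a worn bearing: turn each of them by hand where it lies, an eighth of a turn or more with a light touch, and feel which one drags. Then lift that roller out, leaving the sound ones in their slots, put it in the scrap crate, and seat the spare roller fully home in the empty slots. Never push a roller hard down into the rails, and leave the other things on the table where they are.

Things in the scene. Friction and masses are not known exactly. Their poses are not given: they have to be found in the camera images.
- track: section of roller track fixed on the table: two galvanised rails 64 mm high, 350 mm long along y, 176 mm apart along x, with four pairs of open-topped axle slots 80 mm apart, each holding a roller along x. Origin on the table under its middle, z up. Bars cross between the rails at y = -160, 0, 160 mm, tops 20 mm up
- seat_1 (a point): middle of the axis of the roller in this pair of slots, fully home; 55 mm above the table, at the track's y = -120 mm. The rollers look alike: plain steel tube, 40 mm diameter, 160 mm long, a thin dark weld seam along it (on top at the start), turning on an axle that cannot turn: its ends, milled to flats 10 mm wide and 14 mm tall, sit in the slots and end 100 mm from the middle. Mass about 0.45 kg, end play 5 mm each way
- seat_2 (a point): middle of the axis of the roller in this pair of slots, fully home; 55 mm above the table, at the track's y = -40 mm. The tube's top is 75 mm above the table. A fingertip laid on top with 10 to 15 N and drawn across along the track's y turns the tube; a sound one resists at its rim with about 0.5 N or less, the worn one with about 4 N. A tube stops almost at once when let go
- seat_3 (a point): middle of the axis of the roller in this pair of slots, fully home; 55 mm above the table, at the track's y = 40 mm. Every slot is 12.5 mm wide with its floor 48 mm above the table; the mouth is flared by 5 mm on each side in the top 5 mm. The flats stand upright in it
- seat_4 (a point): middle of the axis of the roller in this pair of slots, fully home; 55 mm above the table, at the track's y = 120 mm. Any of the four rollers may be the worn one. A roller pressed into the rails with more than 20 N at either axle end is damaged
- spare_roller: the sound spare roller, made and sized like the others, lying in the spares tray along the tray's x between low wooden chocks, flats upright. Origin at its middle on the axis, x along the axle, 28 mm above the table at the start
- spares_tray: shallow wooden tray, 260 x 130 mm, walls 30 mm high and 10 mm thick, fixed, floor 8 mm thick; the chocks, tops 20 mm up, stand 44 to 66 mm from the middle in x, and between them the floor beside the tube is clear. Origin on the table under its middle, long side along x. May stand left or right of the track
- scrap_crate: empty open wooden crate for scrap, 270 x 150 mm, walls 46 mm high and 10 mm thick, fixed, floor 8 mm thick. Origin on the table under its middle, long side along x. A roller lying on its floor along x has its axis 28 mm above the table. Stands on the other side of the track from the spares tray
- egg_flat: loose cardboard egg flat of 2 x 5 with nine eggs, 100 x 241 mm, 68 mm high, beyond the track; origin under its middle
- grease_tin: loose round tin, 72 mm across, 60 mm high, at the far right; origin under its middle
- spanner: spanner 170 mm long lying on the table between the robot and the track; origin under its middle
- rice_bowl: loose white bowl 110 mm across, 45 mm high, at the far left; origin under its middle
Things that resemble listed ones, but are neither listed nor needed, are in the scene too. What is shaped like the spare_roller but purple or yellow is not meant.

How it is judged:
By the outcome, as a careful person would: the job done as asked, in the order asked, and still so for the second after the job is handed in, with the robot touching nothing.
It also fails if it takes over 72 s, if anything falls off the work surface, if the arm or the gripper's body presses on something with over 40 N, if the wrist force passes 120 N, or if a joint passes its speed limit or range.

## Working session

There is one attempt and no reset: what is moved stays moved. The work goes in short steps, Python scripts to look and compute and a shell command to move; the robot and the scene stay as the last step left them, time stands still between calls to the robot, and variables do not carry over. Pictures are saved under pics/ and viewed, at most 12 in all, crops included, and the job is handed in when it is done.

```bash
ls; mkdir -p pics
python3 - <<'E'
from cell import ctrl
import cv2
s=ctrl.get_state(); print({k:s[k] for k in("time_s","position","tcp_rot","ft_force","finger_gap")})
for n in("scene","side"):
    cv2.imwrite(f"pics/{n}0.png",ctrl.read_camera(n)[:,:,::-1])
    p=ctrl.camera_params(n);print(n,p)
E
```

```text
pics
{'time_s': 0.0, 'position': array([ 284.02226137, -583.95254945,  250.68799465]), 'tcp_rot': array([ 9.74475483e-01,  2.24491895e-01, -2.01041096e-04, -9.39237080e-04]), 'ft_force': array([-0.61580239,  0.51780878,  0.49718059]), 'finger_gap': 91.9845922695016}
scene {'fx': 393.06930972215565, 'fy': 393.06930972215565, 'cx': 321.60904457905514, 'cy': 196.53036262667, 'rvec': array([ 1.68990026,  1.70002648, -0.80995246]), 'tvec': array([ 114.74972163, -272.9756118 , 1683.81619749])}
side {'fx': 489.569668588845, 'fy': 489.569668588845, 'cx': 314.22852661510007, 'cy': 195.61355479906686, 'rvec': array([ 0.38002835, -2.80046776,  1.15206654]), 'tvec': array([ 496.48837603,  214.60634545, 1283.12149374])}
```

View pics/scene0.png

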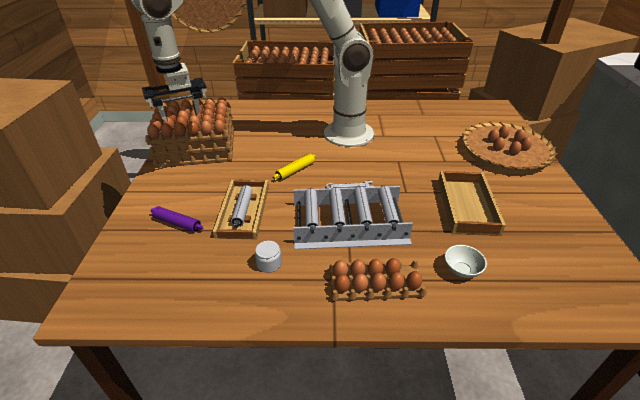

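View pics/side0.png

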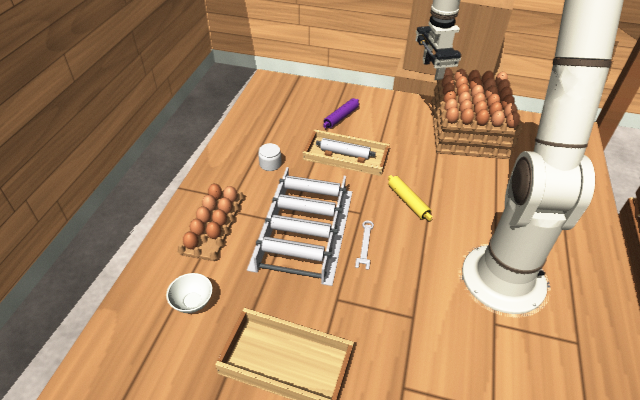

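Scene: spare lies in the left tray at scene (242,206) / side (345,150). Lookalikes are purple (176,218) and yellow (294,168), both lying on the bare table, so not meant. Track centre is near (350,215), and the empty scrap crate is at (470,202).

```bash
cat > h.py <<'E'
from cell import ctrl
import cv2, numpy as np
from scipy.spatial.transform import Rotation as R
def ray(p,uv,z):
    M=R.from_rotvec(p["rvec"]).as_matrix(); o=-M.T@p["tvec"]
    d=M.T@np.array([(uv[0]-p["cx"])/p["fx"],(uv[1]-p["cy"])/p["fy"],1.])
    return o+d*(z-o[2])/d[2]
def yaw(s):
    return R.from_quat(s["tcp_rot"]).as_matrix()
def totool(s,d): return yaw(s).T@np.array(d,float)
def proj(p,X):
    return cv2.projectPoints(np.array(X,float).reshape(-1,1,3),p["rvec"],p["tvec"],np.array([[p["fx"],0,p["cx"]],[0,p["fy"],p["cy"]],[0,0,1]]),None)[0][:,0]
E
python3 - <<'E'
from h import *
p=ctrl.camera_params("scene");q=ctrl.camera_params("side")
for n,P,uv,z in [("r ends near robot",p,(310,190),75),("",p,(312,222),75),("",p,(384,190),75),("",p,(391,221),75),("spare",p,(247,187),48),("",p,(237,222),48),
 ("side spare",q,(322,148),48),("",q,(371,154),48),("side r",q,(288,182),75),("",q,(338,190),75),("",q,(265,246),75),("",q,(322,258),75),("crate",q,(247,312),46),("",q,(354,345),46),("",q,(218,366),46),("crate",p,(440,175),46),("",p,(490,172),46),("",p,(500,228),46),("",p,(447,232),46)]:
    print(n,ray(P,uv,z).round())
s=ctrl.get_state();print(yaw(s).round(3)); w=ctrl.camera_params("wrist");M=R.from_rotvec(w["rvec"]).as_matrix();print(w["fx"],"cam in tool",(yaw(s).T@(-M.T@w["tvec"]-s["position"])).round(1),(M@yaw(s)).round(2))
E
```

```text
r ends near robot [ 491. -148.   75.]
 [ 641. -138.   75.]
 [490.  89.  75.]
 [636.  92.  75.]
spare [ 441. -361.   48.]
 [ 613. -364.   48.]
side spare [ 577. -324.   48.]
 [ 420. -338.   48.]
side r [ 626. -117.   75.]
 [ 479. -124.   75.]
 [612. 125.  75.]
 [462. 123.  75.]
crate [597. 302.  46.]
 [337. 317.  46.]
 [610. 444.  46.]
crate [368. 300.  46.]
 [350. 479.  46.]
 [633. 417.  46.]
 [651. 257.  46.]
[[ 0.899  0.438 -0.001]
 [ 0.438 -0.899  0.002]
 [ 0.    -0.002 -1.   ]]
279.2734375737864 cam in tool [  82.     0.5 -133.7] [[-0.    1.    0.  ]
 [-0.95 -0.   -0.3 ]
 [-0.3  -0.    0.95]]
```

```bash
python3 -m inch '[0,0,-50,0,0,0, 80,-65,-60,0,0,0.15, 120,-98,-60,0,0,0.3, 160,-130,-60,0,0,0.453, 200,-162,-60,0,0,0.453, 240,-195,-60,0,0,0.453, 280,-228,-60,0,0,0.453, 320,-260,-60,0,0,0.453, 360,-293,-60,0,0,0.453, 400,-325,-60,0,0,0.453, 440,-358,-60,0,0,0.453, 480,-390,-60,0,0,0.453]'
python3 -m inch '[0,0,0,0,0,0,30,10,0,0,0,0,30,10,0,0,0,0]'
python3 - <<'E'
from h import *
s=ctrl.get_state();print(s["time_s"],s["position"],s["tcp_rot"]); w=ctrl.camera_params("wrist");print(w)
cv2.imwrite("pics/w1.png",ctrl.read_camera("wrist")[:,:,::-1])
import pickle;pickle.dump(w,open("w1.pkl","wb"))
E
```

```text
time_s: 1.3
position: [516.4, -84.3, 311.6]
tcp_rot: [1.0, -0.0, -0.0, 0.0]
ft_force: [0.7, -0.9, 0.8]
finger_gap: 91.6
finger_force: 0.0
time_s: 1.6
position: [548.2, -97.5, 311.0]
tcp_rot: [1.0, -0.0, 0.0, -0.0]
ft_force: [0.2, -0.9, -0.9]
finger_gap: 91.8
finger_force: 0.0
1.6 [548.16963541 -97.45216189 311.00806283] [ 9.99999838e-01 -3.93021617e-04  3.90176290e-04 -1.28785974e-04]
{'fx': 279.2734375737864, 'fy': 279.2734375737864, 'cx': 317.0656088858847, 'cy': 204.83315687804406, 'rvec': array([-2.05537999,  2.05777298,  0.31785589]), 'tvec': array([-97.14431038, 467.01930354, 614.13803886])}
```

View pics/w1.png

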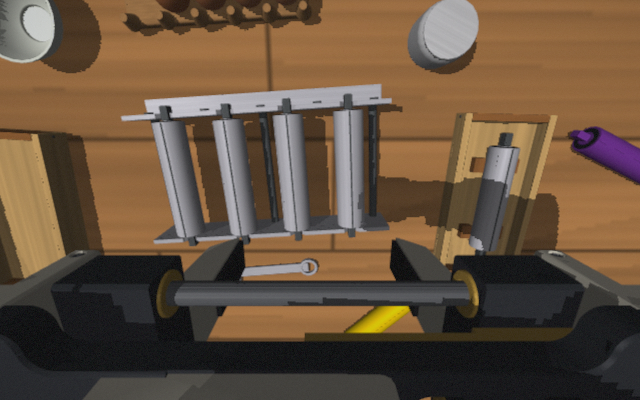

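Wrist: four rollers' axes near columns 180, 235, 292, 349 (rows 110–235). Spare is in the tray at (495,195), with purple at (610,155) and yellow at (385,320) outside it. Close crop to refine and confirm the choice.

Run:
```python
import cv2,numpy as np
i=cv2.imread("pics/w1.png")
a=cv2.resize(i[85:250,130:395],None,fx=3,fy=3,interpolation=cv2.INTER_CUBIC)[:, :530] if 0 else cv2.resize(i[85:250,130:395],(530,330),interpolation=cv2.INTER_CUBIC)
b=cv2.resize(i[105:265,430:560],(260,320),interpolation=cv2.INTER_CUBIC)
o=np.zeros((330,800,3),np.uint8);o[:330,:530]=a;o[:320,535:795]=b
cv2.imwrite("pics/c1.png",o)
```

```text
(no output)
```

View pics/c1.png

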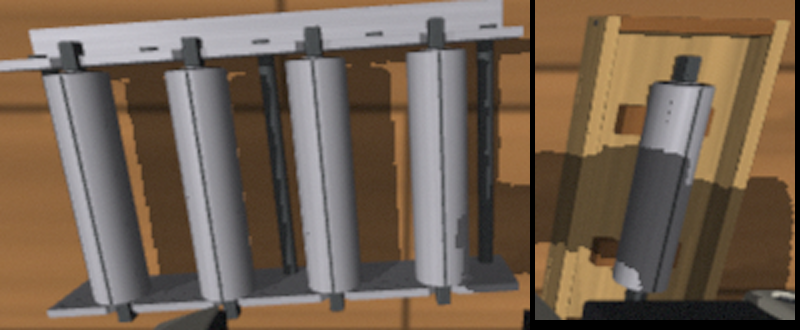

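Run:
```python
from h import *
import pickle;w=pickle.load(open("w1.pkl","rb"))
for n,a,b,z in [("s4",(162.5,121),(184.5,236.5),75),("s3",(225.5,119),(236.5,234),75),("s2",(287,114),(295,232),75),("s1",(348,109.5),(351.5,228.5),75),("spare ax",(503,155),(485,240),28)]:
    A=ray(w,a,z)[:2];B=ray(w,b,z)[:2];d=A-B
    print(n,A.round(1),B.round(1),((A+B)/2).round(1),np.hypot(*d).round(1),"yaw",np.arctan2(d[1],d[0]).round(3))
print("spare far axle end top",ray(w,(506,134.5),35).round(1), "tube far end top",ray(w,(503.5,147),48).round(1))
```

```text
s4 [625.2  98.1] [465.8  93.2] [545.5  95.7] 159.4 yaw 0.031
s3 [627.5  18. ] [469.6  18. ] [548.6  18. ] 157.9 yaw 0.0
s2 [633.4 -60.1] [472.6 -66.1] [553.  -63.1] 160.9 yaw 0.038
s1 [ 638.7 -136.7] [ 478.  -146.9] [ 558.3 -141.8] 161.0 yaw 0.063
spare ax [ 575.7 -373.2] [ 438.1 -371.4] [ 506.9 -372.3] 137.5 yaw -0.014
spare far axle end top [ 605.6 -367.1   35. ] tube far end top [ 589.4 -358.5   48. ]
```

```bash
python3 -m inch '[10,55,0,0,0,-0.05, 10,55,40,0,0,-0.05, 10,55,80,0,0,-0.05, 10,55,120,0,0,-0.05, 10,55,160,0,0,-0.05, 10,55,190,0,0,-0.05, 10,55,201,0,0,-0.05, 10,55,201,0,0,-0.05, 10,55,201,0,0,-0.05]' 1 10
python3 -m inch '[0,0,3,0,0,0,0,0,3,0,0,0]'
python3 -m inch '[0,0,2,0,0,0,0,0,2,0,0,0]'|grep -E 'pos|force'
python3 -m inch '[0,0,1,0,0,0,0,0,1,0,0,0]'|grep -E 'pos|ft_'
```

```text
time_s: 2.55
position: [557.0, -151.3, 112.1]
tcp_rot: [1.0, 0.025, 0.001, 0.0]
ft_force: [0.1, -0.7, -0.2]
finger_gap: 24.4
finger_force: 0.0
time_s: 2.75
position: [557.1, -151.4, 109.0]
tcp_rot: [1.0, 0.025, 0.001, 0.0]
ft_force: [0.5, 0.0, 0.3]
finger_gap: 8.4
finger_force: 0.0
position: [556.3, -151.2, 106.0]
ft_force: [0.5, -0.9, -0.2]
finger_force: 0.0
position: [556.2, -151.1, 104.7]
ft_force: [0.6, 0.0, -0.2]
```

```bash
f(){ grep -E 'pos|ft_|gap'|tr '\n' ' ';echo; }
python3 -m inch '[0,0,2,0,0,0,0,0,2,0,0,0]'|f
python3 -m inch '[0,0,1,0,0,0,0,0,1,0,0,0]'|f
python3 -m inch '[0,0,1,0,0,0,0,0,1,0,0,0]'|f
```

```text
position: [556.0, -151.0, 102.4] ft_force: [0.3, -0.1, -0.3] finger_gap: 0.5 
position: [556.1, -151.1, 101.6] ft_force: [-0.1, 0.2, 0.2] finger_gap: 0.3 
position: [556.1, -151.1, 100.6] ft_force: [-1.3, -0.2, 0.5] finger_gap: 0.4
```

```bash
f(){ grep -E 'pos|ft_'|tr '\n' ' ';echo; }
python3 -m inch '[0,0,0.5,0,0,0,0,0,0.5,0,0,0]'|f
python3 -m inch '[0,0,0.5,0,0,0,0,0,0.5,0,0,0]'|f
```

```text
position: [556.2, -151.1, 100.2] ft_force: [0.1, -0.4, -0.3] 
position: [556.3, -151.1, 99.8] ft_force: [-0.1, 0.3, 0.1]
```

```bash
f(){ grep -E 'pos|ft_'|tr '\n' ' ';echo; }
python3 -m inch '[0,0,0.5,0,0,0,0,0,0.5,0,0,0]'|f
python3 -m inch '[0,0,0.5,0,0,0,0,0,0.5,0,0,0]'|f
```

```text
position: [556.4, -151.3, 99.5] ft_force: [-0.8, -0.9, 3.6] 
position: [556.4, -151.5, 99.3] ft_force: [-1.5, -0.2, 6.9]
```

```bash
f(){ grep -E 'pos|ft_'|tr '\n' ' ';echo; }
python3 -m inch '[0,0,0.8,0,0,0,0,0,0.8,0,0,0]'|f
python3 -m inch '[0,-3,0,0,0,0,0,-6,0,0,0,0]'|f
python3 -m inch '[0,-3,0,0,0,0,0,-6,0,0,0,0]'|f
python3 -m inch '[0,-3,0,0,0,0,0,-6,0,0,0,0]'|f
python3 -m inch '[0,-3,0,0,0,0,0,-6,0,0,0,0]'|f
python3 -m inch '[0,0,-25,0,0,0]'|f
python3 - <<'E'
from h import *
import pickle
s=ctrl.get_state();w=ctrl.camera_params("wrist");i=ctrl.read_camera("wrist")[:,:,::-1];cv2.imwrite("pics/w2.png",i)
print(s["position"],s["time_s"])
E
```

```text
position: [556.5, -151.9, 99.0] ft_force: [-4.0, -1.2, 10.1] 
position: [556.3, -147.8, 99.7] ft_force: [-5.4, -5.3, 16.5] 
position: [556.0, -142.5, 100.1] ft_force: [-5.0, -4.4, 17.4] 
position: [555.7, -135.5, 99.9] ft_force: [-3.8, -2.5, 12.0] 
position: [555.3, -127.4, 98.3] ft_force: [0.2, 0.6, 0.6] 
position: [552.3, -126.0, 120.1] ft_force: [-0.1, 0.4, 0.0] 
[ 552.29976974 -125.95274311  120.13548989] 5.65
```

View pics/w2.png

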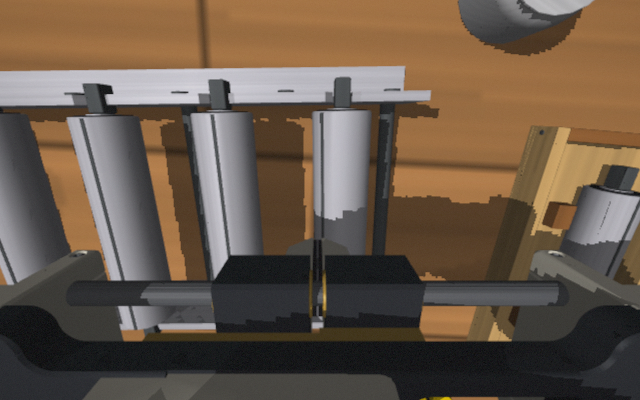

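Roller 1's seam moved from the tube's mid-line (342) to column 322, about 45°, and the force was about 4 N along y. The turn is borderline, so I'll sweep it again lighter and then do the others the same way.

```bash
f(){ grep -E 'pos|ft_'|tr '\n' ' ';echo; }
python3 -m inch '[0,26,0,0,0,0, 0,26,0,0,0,0, 0,26,12,0,0,0, 0,26,22,0,0,0, 0,26,24.6,0,0,0, 0,26,24.6,0,0,0, 0,26,24.6,0,0,0]'|f
python3 -m inch '[0,-3,0,0,0,0,0,-6,0,0,0,0]'|f
python3 -m inch '[0,-3,0,0,0,0]'|f
python3 -m inch '[0,-3,0,0,0,0]'|f
python3 -m inch '[0,-3,0,0,0,0]'|f
python3 -m inch '[0,-3,0,0,0,0]'|f
python3 -m inch '[0,-3,0,0,0,0]'|f
python3 -m inch '[0,0,0,0,0,0]'|f
python3 -m inch '[0,0,-25,0,0,0, 0,-59,-25,0,0,0, 0,-59,-25,0,0,0, 0,-59,-25,0,0,0]'|f
```

```text
position: [556.2, -153.1, 98.5] ft_force: [-2.7, -2.5, 12.0] 
position: [556.0, -149.2, 99.2] ft_force: [-5.4, -7.6, 19.3] 
position: [555.9, -147.3, 99.7] ft_force: [-5.3, -8.9, 20.5] 
position: [555.7, -144.3, 99.9] ft_force: [-7.7, -6.0, 22.2] 
position: [555.6, -140.4, 100.0] ft_force: [-6.1, -4.7, 21.4] 
position: [555.4, -136.6, 99.8] ft_force: [-5.2, -2.7, 17.6] 
position: [555.1, -132.4, 99.1] ft_force: [-3.5, -2.6, 8.6] 
position: [555.0, -131.1, 98.6] ft_force: [-1.8, -0.8, 9.6] 
position: [551.5, -69.0, 122.5] ft_force: [0.6, -0.6, 0.1]
```

```bash
f(){ grep -E 'pos|ft_'|tr '\n' ' ';echo; }
python3 -m inch '[0,3,0,0,0,0, 0,3,12,0,0,0, 0,3,21,0,0,0, 0,3,23.9,0,0,0, 0,3,23.9,0,0,0, 0,3,23.9,0,0,0]'|f
python3 -m inch '[0,-3,0,0,0,0,0,-6,0,0,0,0]'|f
python3 -m inch '[0,-3,0,0,0,0]'|f
python3 -m inch '[0,-3,0,0,0,0]'|f
python3 -m inch '[0,-3,0,0,0,0]'|f
python3 -m inch '[0,-3,0,0,0,0]'|f
python3 -m inch '[0,-3,0,0,0,0]'|f
python3 -m inch '[0,0,0,0,0,0]'|f
python3 -m inch '[0,0,-25,0,0,0, 0,-59,-25,0,0,0, 0,-59,-25,0,0,0, 0,-59,-25,0,0,0]'|f
```

```text
position: [552.4, -76.3, 99.2] ft_force: [-0.2, -0.5, 0.8] 
position: [552.5, -70.0, 99.8] ft_force: [-0.8, -0.8, 2.3] 
position: [552.4, -67.1, 100.1] ft_force: [-1.6, -0.2, 6.6] 
position: [552.2, -64.0, 100.2] ft_force: [-1.3, -0.5, 5.5] 
position: [552.0, -60.9, 100.2] ft_force: [-1.9, -0.9, 5.3] 
position: [551.8, -57.8, 100.1] ft_force: [-0.6, -0.0, 3.2] 
position: [551.6, -54.7, 99.8] ft_force: [0.2, -1.5, 0.4] 
position: [551.6, -54.2, 99.5] ft_force: [-0.6, 0.5, 1.1] 
position: [548.2, 6.8, 124.5] ft_force: [0.4, -1.0, 0.2]
```

```bash
f(){ grep -E 'pos|ft_'|tr '\n' ' ';echo; }
python3 -m inch '[0,1,0,0,0,0, 0,1,12,0,0,0, 0,1,22,0,0,0, 0,1,25.8,0,0,0, 0,1,25.8,0,0,0, 0,1,25.8,0,0,0]'|f
python3 -m inch '[0,-3,0,0,0,0,0,-6,0,0,0,0]'|f
python3 -m inch '[0,-3,0,0,0,0]'|f
python3 -m inch '[0,-3,0,0,0,0]'|f
python3 -m inch '[0,-3,0,0,0,0]'|f
python3 -m inch '[0,-3,0,0,0,0]'|f
python3 -m inch '[0,-3,0,0,0,0,0,-5,0,0,0,0,0,-5,0,0,0,0]'|f
python3 -m inch '[0,0,-25,0,0,0, 0,-57,-25,0,0,0, 0,-57,-25,0,0,0, 0,-57,-25,0,0,0]'|f
```

```text
position: [548.5, 2.6, 98.3] ft_force: [-0.1, -0.2, -0.0] 
position: [548.6, 8.5, 99.2] ft_force: [-2.0, -3.3, 6.9] 
position: [548.5, 11.2, 99.7] ft_force: [-2.7, -4.1, 10.8] 
position: [548.3, 14.4, 100.0] ft_force: [-4.0, -1.5, 11.7] 
position: [548.1, 18.0, 100.1] ft_force: [-2.9, -1.1, 10.5] 
position: [547.9, 21.2, 100.0] ft_force: [-3.3, -0.5, 8.6] 
position: [547.6, 26.6, 99.0] ft_force: [-1.4, 0.4, 4.5] 
position: [544.3, 85.4, 123.8] ft_force: [-0.7, -0.5, 0.4]
```

```bash
f(){ grep -E 'pos|ft_'|tr '\n' ' ';echo; }
python3 -m inch '[0,0,12,0,0,0, 0,0,22,0,0,0, 0,0,25.2,0,0,0, 0,0,25.2,0,0,0, 0,0,25.2,0,0,0]'|f
python3 -m inch '[0,-3,0,0,0,0,0,-6,0,0,0,0]'|f
python3 -m inch '[0,-3,0,0,0,0]'|f
python3 -m inch '[0,-3,0,0,0,0]'|f
python3 -m inch '[0,-3,0,0,0,0]'|f
python3 -m inch '[0,-3,0,0,0,0]'|f
python3 -m inch '[0,-3,0,0,0,0,0,-5,0,0,0,0,0,-5,0,0,0,0]'|f
python3 -m inch '[0,0,-25,0,0,0, 0,57,-25,0,0,0, 0,107,-25,0,0,0, 0,157,-25,0,0,0, 0,181,-25,0,0,0, 0,181,-25,0,0,0,0,181,-25,0,0,0]'|f
```

```text
position: [544.5, 82.2, 98.1] ft_force: [0.5, -0.3, 0.5] 
position: [544.7, 88.2, 99.1] ft_force: [-1.8, -3.0, 7.7] 
position: [544.6, 91.0, 99.6] ft_force: [-4.4, -2.9, 12.2] 
position: [544.3, 94.5, 100.0] ft_force: [-4.7, -0.9, 13.1] 
position: [544.2, 98.2, 100.1] ft_force: [-2.5, -1.1, 10.9] 
position: [544.0, 101.4, 100.0] ft_force: [-3.6, -0.4, 8.7] 
position: [543.6, 106.6, 98.9] ft_force: [-1.1, 2.1, 5.1] 
position: [552.3, -76.2, 123.1] ft_force: [0.2, 0.6, 0.7]
```

```bash
f(){ grep -E 'pos|ft_'|tr '\n' ' ';echo; }
python3 -m inch '[0,-2,12,0,0,0, 0,-2,22,0,0,0, 0,-2,25,0,0,0, 0,-2,25,0,0,0, 0,-2,25,0,0,0]'|f
python3 -m inch '[0,-3,0,0,0,0,0,-6,0,0,0,0]'|f
python3 -m inch '[0,-3,0,0,0,0]'|f
python3 -m inch '[0,-3,0,0,0,0]'|f
python3 -m inch '[0,-3,0,0,0,0]'|f
python3 -m inch '[0,-3,0,0,0,0]'|f
python3 -m inch '[0,-3,0,0,0,0,0,-5,0,0,0,0,0,-5,0,0,0,0]'|f
python3 -m inch '[0,0,-40,0,0,0, 0,0,-80,0,0,0, 0,0,-120,0,0,0, 0,0,-120,0,0,0]'|f
python3 - <<'E'
from h import *
import pickle
s=ctrl.get_state();w=ctrl.camera_params("wrist");i=ctrl.read_camera("wrist")[:,:,::-1];cv2.imwrite("pics/w3.png",i)
print(s["position"],s["time_s"]);pickle.dump((s,w),open("w3.pkl","wb"))
E
```

```text
position: [552.5, -73.4, 98.4] ft_force: [-2.2, -2.6, 6.7] 
position: [552.3, -68.5, 99.4] ft_force: [-5.5, -5.0, 21.5] 
position: [552.1, -64.6, 99.8] ft_force: [-7.3, -1.8, 22.2] 
position: [551.9, -60.5, 99.9] ft_force: [-6.2, -0.5, 18.6] 
position: [551.7, -56.6, 99.6] ft_force: [-3.8, 1.2, 12.1] 
position: [551.4, -52.9, 98.9] ft_force: [-1.5, 1.1, 4.6] 
position: [550.8, -49.2, 97.7] ft_force: [-0.7, -0.4, 1.0] 
position: [554.9, -50.0, 223.6] ft_force: [0.4, 0.3, -0.0] 
[554.85464108 -50.02942984 223.63888561] 15.2
```

View pics/w3.png

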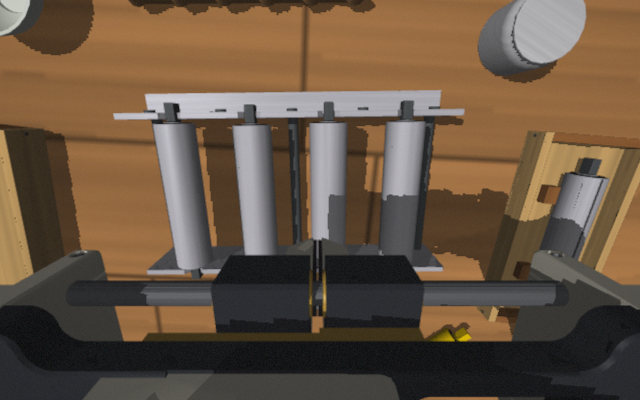

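Picture 3: the seams have turned out of sight on the rollers. Roller 1 (column 403) dragged at about 4–5 N; 2, 3 and 4 were about 1 N or less at the apex, so 1 is the worn one. Fitting the rail line for yaw, then grasping it.

Run:
```python
from h import *
import pickle
s,w=pickle.load(open("w3.pkl","rb"));i=cv2.imread("pics/w3.png")
h=cv2.cvtColor(i,cv2.COLOR_BGR2HSV);m=(h[...,1]<50)&(h[...,2]>110)
P=[]
for u in range(155,435):
    r=np.flatnonzero(m[85:110,u])
    if len(r):P.append((u,85+r[0]))
P=np.array(P,float);k=np.polyfit(P[:,0],P[:,1],1);r=P[:,1]-np.polyval(k,P[:,0]);P=P[abs(r)<1.5];k=np.polyfit(P[:,0],P[:,1],1)
A,B=[ray(w,(u,np.polyval(k,u)),64) for u in(150,438)]
print(k,A.round(1),B.round(1),"yaw",np.arctan2(-(A-B)[0],(A-B)[1]))
T=[558,-141.5,250];print(s["position"],totool(s,np.array(T)-s["position"]).round(1), R.from_quat(s["tcp_rot"]).as_rotvec())
```

```text
[-1.21447431e-02  9.54801983e+01] [651.6 118.1  64. ] [ 668.8 -163.6   64. ] yaw 0.0609552257665094
[554.85464108 -50.02942984 223.63888561] [ -1.2  91.6 -26.2] [3.13900738 0.07821552 0.01482902]
```

```bash
python3 -m inch '[-1,46,0,0,0,-0.011, -1,91.6,0,0,0,-0.011, -1,91.6,40,0,0,-0.011, -1,91.6,80,0,0,-0.011, -1,91.6,113,0,0,-0.011, -1,91.6,113,0,0,-0.011,-1,91.6,113,0,0,-0.011]' -0.25 20
python3 - <<'E'
from h import *
s=ctrl.get_state();print((np.array([558,-141.5,61])-s["position"]).round(1),totool(s,np.array([558,-141.5,61])-s["position"]).round(1))
E
```

```text
time_s: 15.95
position: [553.9, -141.2, 104.4]
tcp_rot: [1.0, 0.031, -0.001, -0.001]
ft_force: [0.6, 0.6, 0.6]
finger_gap: 52.0
finger_force: 0.0
[  4.1  -0.3 -43.4] [ 4.2  0.6 43.4]
```

```bash
python3 -m inch '[4,0.5,0,0,0,0, 4,0.5,14,0,0,0, 4,0.5,28,0,0,0, 4,0.5,43,0,0,0, 4,0.5,43,0,0,0, 4,0.5,43,0,0,0]' && python3 -m inch '[0,0,0,0,0,0,0,0,0,0,0,0,0,0,0,0,0,0,0,0,0,0,0,0]' 1 25
```

```text
time_s: 16.55
position: [558.2, -141.8, 61.6]
tcp_rot: [1.0, 0.031, -0.001, -0.0]
ft_force: [-0.7, -0.8, 0.3]
finger_gap: 57.3
finger_force: 0.0
time_s: 16.95
position: [559.2, -142.2, 63.0]
tcp_rot: [1.0, 0.03, 0.001, 0.0]
ft_force: [0.1, -0.2, 1.3]
finger_gap: 39.1
finger_force: 25.0
```

```bash
python3 -m inch '[0,0,-10,0,0,0, 0,0,-30,0,0,0, 0,0,-60,0,0,0, 0,0,-100,0,0,0, 0,0,-130,0,0,0, 0,0,-130,0,0,0]'
python3 - <<'E'
import cv2,numpy as np
a=cv2.imread("pics/side0.png")[300:400,205:365];b=cv2.imread("pics/scene0.png")[160:245,430:510]
o=np.zeros((570,640,3),np.uint8);o[:300,:480]=cv2.resize(a,(480,300));o[305:560,:240]=cv2.resize(b,(240,255))
c=cv2.imread("pics/side0.png")[120:180,295:400];o[305:485,250:565]=cv2.resize(c,(315,180))
cv2.imwrite("pics/c2.png",o)
E
```

```text
time_s: 17.55
position: [561.6, -142.2, 197.1]
tcp_rot: [1.0, 0.03, 0.004, 0.001]
ft_force: [1.5, -0.6, -4.1]
finger_gap: 39.6
finger_force: 25.0
```

View pics/c2.png

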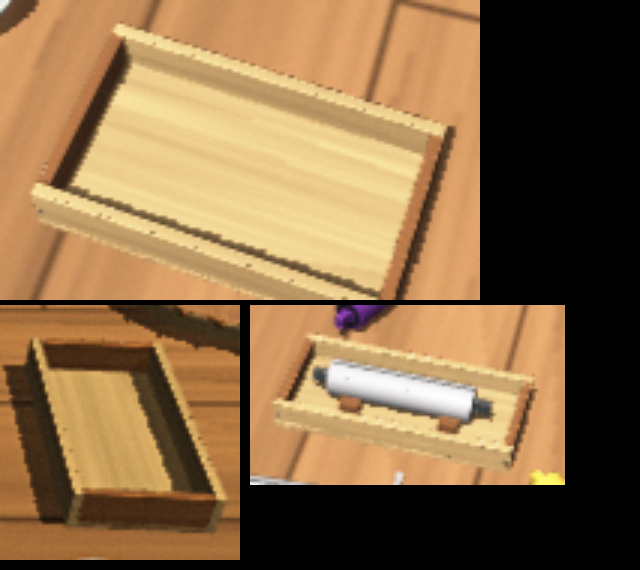

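Run:
```python
from h import *
p=ctrl.camera_params("scene");q=ctrl.camera_params("side")
for n,P,z,L in [("crate side",q,46,[(243.3,309),(355.7,342),(216,362.3)]),("crate scene",p,46,[(441,172),(482.3,172.7),(504.3,224.3),(454.3,222.7)]),("tray side",q,30,[(315.7,129.7),(389.3,144.7),(382.3,168.3),(303.7,152.7)]),("spare",q,30,[(318.3,143.7),(375.7,154.3)])]:
    X=np.array([ray(P,u,z)[:2] for u in L]);print(n,X.round(0).tolist(),X.mean(0).round())
s=ctrl.get_state();print(s["position"],totool(s,np.array([480,376,190])-s["position"]).round())
```

```text
crate side [[608.0, 297.0], [335.0, 309.0], [617.0, 437.0]] [520. 348.]
crate scene [[351.0, 307.0], [354.0, 451.0], [617.0, 435.0], [611.0, 288.0]] [483. 370.]
tray side [[627.0, -432.0], [373.0, -422.0], [376.0, -301.0], [633.0, -305.0]] [ 502. -365.]
spare [[599.0, -363.0], [407.0, -362.0]] [ 503. -362.]
[ 561.5603598  -142.21727696  197.1211806 ] [ -50. -522.    5.]
```

```bash
python3 -m inch '[-5,-47,0,0,0,0, -9,-94,0,0,0,0.02, -14,-141,0,0,0,0.04, -18,-188,0,0,0,0.06, -23,-235,0,0,0,0.08, -27,-282,0,0,0,0.1, -32,-329,0,0,0,0.116, -36,-376,0,0,0,0.116, -41,-423,0,0,0,0.116, -45,-470,0,0,0,0.116, -50,-517,0,0,0,0.116,-50,-517,0,0,0,0.116]'
python3 -m inch '[0,0,0,0,0,0,0,0,0,0,0,0]'
python3 - <<'E'
from h import *
s=ctrl.get_state();print(s["position"],yaw(s)[:2,0],totool(s,np.array([480,371,38])-s["position"]).round(1))
cv2.imwrite("pics/w4.png",ctrl.read_camera("wrist")[:,:,::-1])
E
```

```text
time_s: 18.75
position: [468.6, 384.1, 191.4]
tcp_rot: [1.0, -0.018, -0.002, -0.003]
ft_force: [-2.3, 2.2, -3.2]
finger_gap: 39.5
finger_force: 25.0
time_s: 18.95
position: [476.8, 369.5, 190.7]
tcp_rot: [1.0, -0.028, -0.001, 0.001]
ft_force: [0.0, -0.9, -4.0]
finger_gap: 39.2
finger_force: 25.0
[476.80064041 369.53917501 190.73338317] [ 0.99848506 -0.05499827] [  3.4  -2.1 152.7]
```

View pics/w4.png

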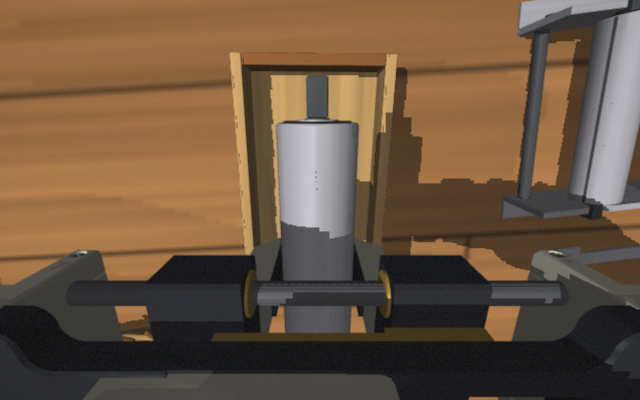

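Roller (column 317) hangs centred over the crate (walls 240–390, far wall row 60). Lowering it.

```bash
python3 -m inch '[3,-1,40,0,0,0, 3,-1,80,0,0,0, 3,-1,120,0,0,0, 3,-1,140,0,0,0, 3,-1,148,0,0,0, 3,-1,151,0,0,0, 3,-1,151,0,0,0, 3,-1,151,0,0,0]'
python3 -m inch '[0,0,0.5,0,0,0,0,0,0.5,0,0,0]'
```

```text
time_s: 19.8
position: [481.9, 372.2, 43.0]
tcp_rot: [1.0, -0.028, 0.001, -0.001]
ft_force: [-0.5, 0.5, -4.5]
finger_gap: 39.4
finger_force: 25.0
time_s: 20.0
position: [481.1, 372.2, 41.9]
tcp_rot: [1.0, -0.028, 0.001, -0.001]
ft_force: [-0.4, 0.2, -4.6]
finger_gap: 39.0
finger_force: 25.0
```

```bash
f(){ grep -E 'pos|ft_'|tr '\n' ' ';echo; }
python3 -m inch '[0,0,2,0,0,0,0,0,3,0,0,0,0,0,3,0,0,0]'|f
python3 -m inch '[0,0,1,0,0,0,0,0,1,0,0,0]'|f
python3 -m inch '[0,0,1,0,0,0,0,0,1,0,0,0]'|f
```

```text
position: [480.3, 371.7, 37.7] ft_force: [-0.5, 0.3, -4.7] 
position: [480.4, 371.8, 36.7] ft_force: [0.3, 0.2, -4.9] 
position: [480.6, 371.9, 36.0] ft_force: [-1.1, -0.7, -3.0]
```

```bash
python3 -m inch '[0,0,0.3,0,0,0,0,0,0.3,0,0,0,0,0,0.3,0,0,0,0,0,-10,0,0,0,0,0,-40,0,0,0,0,0,-80,0,0,0,0,0,-120,0,0,0,0,0,-160,0,0,0,0,0,-180,0,0,0]' -0.25
python3 - <<'E'
from h import *
s=ctrl.get_state();print(totool(s,np.array([470,-368,215])-s["position"]).round(1))
E
```

```text
time_s: 21.6
position: [481.9, 373.3, 221.2]
tcp_rot: [1.0, -0.027, 0.003, -0.002]
ft_force: [-0.2, 0.5, 0.1]
finger_gap: 56.9
finger_force: 0.0
[ 28.8 740.9   3.1]
```

```bash
python3 -m inch '[2,45,0,0,0,-0.02,4,95,0,0,0,-0.04,6,145,0,0,0,-0.055,8,195,0,0,0,-0.055,10,245,0,0,0,-0.055,11,295,0,0,0,-0.055,13,345,0,0,0,-0.055,15,395,0,0,0,-0.055,17,445,0,0,0,-0.055,19,495,0,0,0,-0.055,21,545,0,0,0,-0.055,23,595,0,0,0,-0.055]'
python3 -m inch '[2,45,0,0,0,0,4,90,0,0,0,0,6,135,0,0,0,0,6,145,0,0,0,0,6,145,0,0,0,0,6,145,0,0,0,0]'
python3 - <<'E'
from h import *
import pickle
s=ctrl.get_state();w=ctrl.camera_params("wrist");pickle.dump((s,w),open("w5.pkl","wb"));i=ctrl.read_camera("wrist")[:,:,::-1]
d=ctrl.read_camera("side")[:,:,::-1]
cv2.imwrite("pics/w5.png",i)
o=np.zeros((600,640,3),np.uint8);o[:400]=i;o[400:600,:320]=cv2.resize(d[300:400,205:365],(320,200));cv2.imwrite("pics/w5b.png",o)
print(s["position"],yaw(s)[:2,0])
E
```

```text
time_s: 22.8
position: [470.6, -225.1, 217.2]
tcp_rot: [1.0, 0.0, 0.001, 0.0]
ft_force: [1.2, 0.1, -0.3]
finger_gap: 57.3
finger_force: 0.0
time_s: 23.4
position: [477.0, -366.5, 216.1]
tcp_rot: [1.0, 0.0, 0.0, -0.001]
ft_force: [0.3, 0.2, -0.8]
finger_gap: 57.0
finger_force: 0.0
[ 476.95414106 -366.51748857  216.13600533] [9.99999583e-01 8.62061378e-04]
```

View pics/w5b.png

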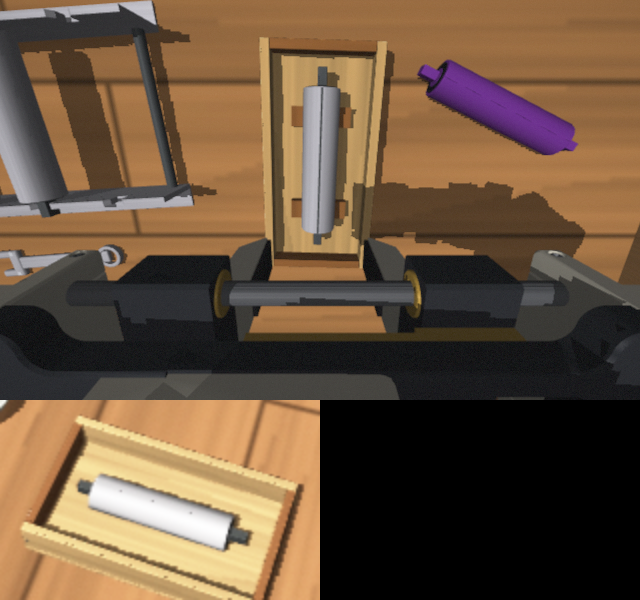

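Worn roller lies flat in the crate. Spare: seam runs (321,87)–(318,234), axle ends at rows 67 and 243.

Run:
```python
from h import *
import pickle
s,w=pickle.load(open("w5.pkl","rb"))
for n,a,b,z in [("seam",(321,87),(318,234),48),("axle",(322.5,67),(317.5,243),35),("sil",(322,95),(319,225),28)]:
    A=ray(w,a,z)[:2];B=ray(w,b,z)[:2];d=A-B;print(n,A.round(1),B.round(1),((A+B)/2).round(1),np.hypot(*d).round(1),np.arctan2(d[1],d[0]).round(3))
s=ctrl.get_state();print(s["position"])
```

```text
seam [ 587.2 -370.6] [ 427.7 -367.8] [ 507.5 -369.2] 159.5 -0.017
axle [ 607.3 -372.2] [ 410.  -367.3] [ 508.7 -369.7] 197.4 -0.025
sil [ 581.1 -371.9] [ 431.1 -369.1] [ 506.1 -370.5] 150.0 -0.019
[ 477.39405976 -365.67829561  216.19227599]
```

```bash
python3 -m inch '[30,4,20,0,0,0.02,30,4,60,0,0,0.02,30,4,100,0,0,0.02,30,4,130,0,0,0.02,30,4,140,0,0,0.02,30,4,140,0,0,0.02,30,4,140,0,0,0.02]'
python3 - <<'E'
from h import *
s=ctrl.get_state();print(s["position"],totool(s,np.array([507.5,-369.7,37.5])-s["position"]).round(1))
E
```

```text
time_s: 24.2
position: [508.0, -372.1, 77.6]
tcp_rot: [1.0, -0.01, 0.001, 0.001]
ft_force: [1.0, -0.6, 0.2]
finger_gap: 57.4
finger_force: 0.0
[ 507.96703866 -372.12098037   77.59925519] [-0.6 -2.5 40.1]
```

```bash
python3 -m inch '[0,-2,12,0,0,0,0,-2,24,0,0,0,0,-2,36,0,0,0,0,-2,39,0,0,0,0,-2,39,0,0,0]'
python3 -m inch '[0,0,0,0,0,0,0,0,0,0,0,0,0,0,0,0,0,0,0,0,0,0,0,0]' 1 25
python3 -m inch '[0,0,-10,0,0,0,0,0,-40,0,0,0,0,0,-80,0,0,0,0,0,-120,0,0,0,0,0,-140,0,0,0,0,0,-140,0,0,0,0,0,-140,0,0,0]'
python3 - <<'E'
from h import *
s=ctrl.get_state();print(s["position"],yaw(s)[:2,0],totool(s,np.array([559.2,-142.2,190])-s["position"]).round(1))
E
```

```text
time_s: 24.7
position: [505.9, -369.7, 35.7]
tcp_rot: [1.0, -0.01, -0.001, -0.001]
ft_force: [-0.5, 0.1, -0.2]
finger_gap: 57.2
finger_force: 0.0
time_s: 25.1
position: [507.1, -368.8, 37.3]
tcp_rot: [1.0, -0.01, 0.0, -0.001]
ft_force: [-0.5, 4.4, 2.8]
finger_gap: 39.4
finger_force: 25.0
time_s: 25.8
position: [505.9, -370.4, 176.5]
tcp_rot: [1.0, -0.01, -0.0, 0.0]
ft_force: [0.1, -0.0, -5.0]
finger_gap: 39.4
finger_force: 25.0
[ 505.88024378 -370.37595111  176.51462925] [ 0.99978554 -0.02070071] [  48.6 -229.2  -13.6]
```

```bash
python3 -m inch '[10,-45,0,0,0,-0.03,20,-90,0,0,0,-0.06,29,-135,0,0,0,-0.081,38,-180,0,0,0,-0.081,47,-225,0,0,0,-0.081,47,-229,0,0,0,-0.081,47,-229,0,0,0,-0.081,47,-229,0,0,0,-0.081,47,-229,0,0,0,-0.081]'
python3 - <<'E'
from h import *
import pickle
s=ctrl.get_state();w=ctrl.camera_params("wrist");pickle.dump((s,w),open("w6.pkl","wb"));i=ctrl.read_camera("wrist")[:,:,::-1]
cv2.imwrite("pics/w6.png",cv2.resize(i[40:260,180:480],None,fx=2.6,fy=2.6,interpolation=cv2.INTER_CUBIC))
print(s["position"],yaw(s)[:2,0],totool(s,np.array([557.5,-142,100])-s["position"]).round(1))
E
```

```text
time_s: 26.7
position: [557.2, -144.3, 175.8]
tcp_rot: [1.0, 0.029, -0.001, 0.0]
ft_force: [-0.1, -0.8, -4.9]
finger_gap: 39.3
finger_force: 25.0
[ 557.16183375 -144.26287276  175.84562321] [0.99832688 0.05778609] [ 0.6 -2.3 75.8]
```

View pics/w6.png

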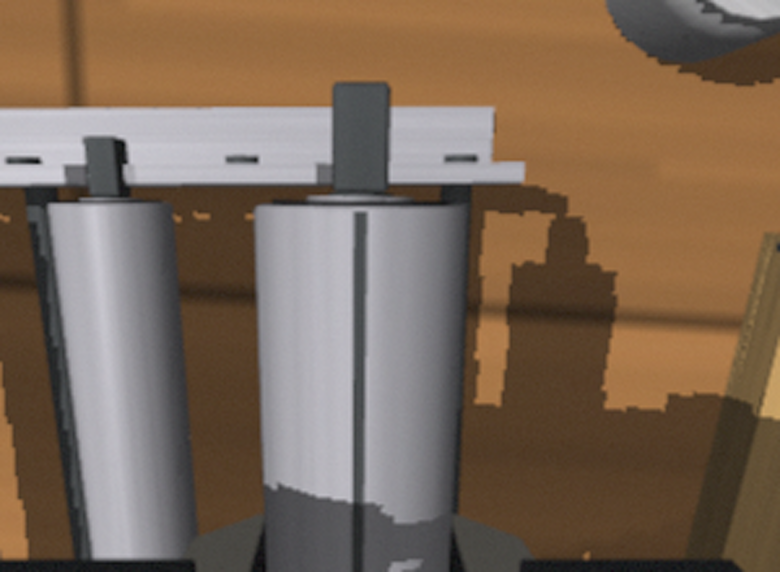

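Spare's far axle end is at crop (361,90), with the empty far slot behind it spanning crop columns 317 to about 388, row 172. Roller 2's slot spans 66–133.

Run:
```python
from h import *
import pickle
s,w=pickle.load(open("w6.pkl","rb"))
c=lambda x,y:(180+x/2.6,40+y/2.6)
a=ray(w,c(317,175),64);b=ray(w,c(66,175),64);b2=ray(w,c(133,174),64)
print("slot1 left",a.round(1),"slot2 left/right",b.round(1),b2.round(1))
zt=s["position"][2]-8+7
print("axle end",ray(w,c(334,86),zt).round(1),ray(w,c(388,86),zt).round(1),"axle root",ray(w,c(334,190),zt).round(1),ray(w,c(388,190),zt).round(1))
t=np.array([-np.sin(.061),np.cos(.061)]);print("slot2->slot1 pitch",np.hypot(*(a-b)[:2]))
n=ctrl.get_state();print(n["position"])
```

```text
slot1 left [ 645.4 -127.1   64. ] slot2 left/right [640.8 -47.2  64. ] [642.4 -68.5  64. ]
axle end [ 657.1 -135.2  174.8] [ 657.7 -144.3  174.8] axle root [ 640.5 -136.   174.8] [ 641.  -145.5  174.8]
slot2->slot1 pitch 80.08047310799563
[ 557.3950759  -144.21410904  176.16763725]
```

```bash
python3 -m inch '[0,-2,20,0,0,-0.003,0,-2,55,0,0,-0.003,0,-2,80,0,0,-0.003,0,-2,91,0,0,-0.003,0,-2,91,0,0,-0.003,0,-2,91,0,0,-0.003,0,-2,91,0,0,-0.003]'
python3 - <<'E'
from h import *
s=ctrl.get_state();print(s["position"],yaw(s)[:2,0],totool(s,np.array([557.8,-142.1,83])-s["position"]).round(1))
E
```

```text
time_s: 27.45
position: [559.5, -140.7, 87.5]
tcp_rot: [0.999, 0.032, 0.001, 0.0]
ft_force: [0.2, 0.2, -4.1]
finger_gap: 39.3
finger_force: 25.0
[ 559.52551462 -140.69573118   87.52764721] [0.99798981 0.06330794] [-1.8  1.3  4.5]
```

```bash
f(){ grep -E 'pos|ft_|rot'|tr '\n' ' ';echo; }
python3 -m inch '[-1,1,2,0,0,0,-1,1,4,0,0,0,-1,1,4,0,0,0]'|f
python3 -m inch '[0,0,2,0,0,0,0,0,3,0,0,0,0,0,3,0,0,0]'|f
python3 -m inch '[0,0,2,0,0,0,0,0,3,0,0,0,0,0,3,0,0,0]'|f
```

```text
position: [557.2, -141.3, 82.1] tcp_rot: [0.999, 0.032, 0.0, 0.0] ft_force: [-0.0, 0.2, -5.1] 
position: [557.1, -141.1, 78.7] tcp_rot: [0.999, 0.032, -0.0, -0.0] ft_force: [0.6, -0.9, -5.1] 
position: [557.1, -141.2, 75.7] tcp_rot: [0.999, 0.032, -0.0, -0.0] ft_force: [-0.1, -0.4, -4.4]
```

```bash
f(){ grep -E 'pos|ft_|rot'|tr '\n' ' ';echo; }
python3 -m inch '[0,0,1,0,0,0,0,0,2,0,0,0,0,0,2,0,0,0]'|f
python3 -m inch '[0,0,1,0,0,0,0,0,2,0,0,0,0,0,2,0,0,0]'|f
python3 -m inch '[0,0,1,0,0,0,0,0,2,0,0,0,0,0,2,0,0,0]'|f
```

```text
position: [557.3, -141.3, 74.0] tcp_rot: [0.999, 0.032, 0.0, 0.0] ft_force: [-0.6, -0.5, -3.9] 
position: [557.4, -141.3, 72.0] tcp_rot: [0.999, 0.032, 0.0, 0.0] ft_force: [-0.0, -1.1, -3.0] 
position: [557.2, -141.6, 69.7] tcp_rot: [0.999, 0.032, 0.0, 0.0] ft_force: [0.8, -1.6, -3.3]
```

```bash
f(){ grep -E 'pos|ft_|rot'|tr '\n' ' ';echo; }
python3 -m inch '[0,0.4,1,0,0,0,0,0.4,2,0,0,0,0,0.4,2,0,0,0]'|f
python3 -m inch '[0,0,1,0,0,0,0,0,2,0,0,0,0,0,2,0,0,0]'|f
python3 -m inch '[0,0,1,0,0,0,0,0,1,0,0,0]'|f
```

```text
position: [557.0, -141.6, 67.7] tcp_rot: [0.999, 0.032, -0.0, -0.0] ft_force: [-0.1, -0.7, -3.4] 
position: [557.2, -141.6, 65.8] tcp_rot: [0.999, 0.032, -0.0, -0.0] ft_force: [-0.3, -2.0, -4.4] 
position: [557.3, -141.6, 64.9] tcp_rot: [0.999, 0.032, 0.0, 0.0] ft_force: [-0.5, -1.9, -4.1]
```

```bash
f(){ grep -E 'pos|ft_|rot'|tr '\n' ' ';echo; }
python3 -m inch '[0,0.4,1,0,0,0,0,0.4,1,0,0,0]'|f
python3 -m inch '[0,0,0.5,0,0,0,0,0,0.5,0,0,0]'|f
python3 -m inch '[0,0,0.5,0,0,0,0,0,0.5,0,0,0]'|f
```

```text
position: [557.3, -141.7, 64.1] tcp_rot: [0.999, 0.032, 0.0, -0.0] ft_force: [-1.4, -0.8, -2.0] 
position: [557.4, -141.7, 64.0] tcp_rot: [0.999, 0.032, 0.0, -0.0] ft_force: [-2.7, 0.5, 4.2] 
position: [557.4, -141.7, 63.9] tcp_rot: [0.999, 0.032, 0.0, -0.0] ft_force: [-4.1, 1.2, 9.4]
```

```bash
python3 -m inch '[0,0,-1,0,0,0,0,0,-1,0,0,0]'
python3 -m inch '[0,0,0,0,0,0,0,0,0,0,0,0,0,0,0,0,0,0,0,0,-10,0,0,0,0,0,-30,0,0,0,0,0,-60,0,0,0,0,0,-100,0,0,0,0,0,-140,0,0,0,0,0,-160,0,0,0,0,0,-160,0,0,0]' -0.25
python3 - <<'E'
from h import *
import pickle
s=ctrl.get_state();w=ctrl.camera_params("wrist");pickle.dump((s,w),open("w7.pkl","wb"));i=ctrl.read_camera("wrist")[:,:,::-1]
d=ctrl.read_camera("side")[:,:,::-1]
o=np.zeros((590,700,3),np.uint8);o[:300,:700]=cv2.resize(i[70:250,80:500],(700,300));o[300:580,:400]=cv2.resize(d[160:300,170:370],(400,280));o[300:500,400:700]=cv2.resize(d[300:400,205:355],(300,200));cv2.imwrite("pics/w7.png",o)
print(s["position"],s["time_s"])
E
```

```text
time_s: 30.85
position: [557.4, -141.7, 64.0]
tcp_rot: [0.999, 0.032, 0.0, -0.0]
ft_force: [-1.9, 1.0, 2.1]
finger_gap: 39.2
finger_force: 25.0
time_s: 31.85
position: [559.9, -142.5, 228.8]
tcp_rot: [0.999, 0.032, 0.004, 0.001]
ft_force: [-0.4, -0.7, 0.1]
finger_gap: 57.7
finger_force: 0.0
[ 559.89931524 -142.53814726  228.81119629] 31.85
```

View pics/w7.png

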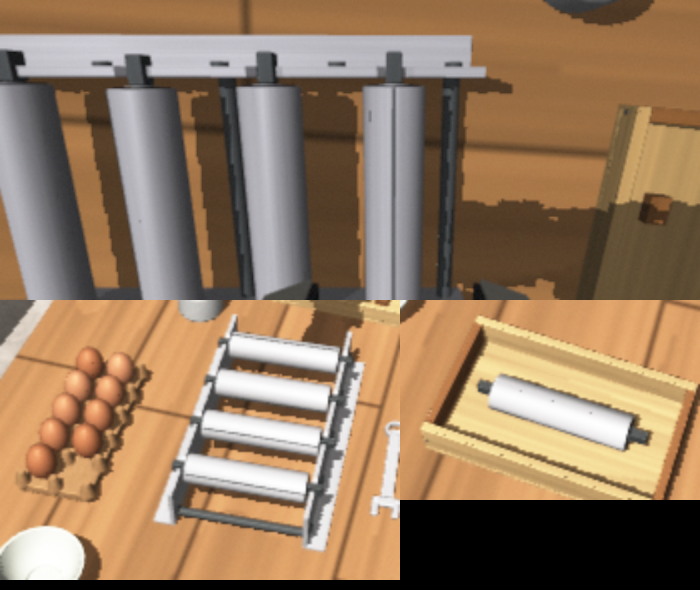

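The spare sits level with its neighbours, far axle end at (394,55) in line with the others. The worn roller is in the crate and nothing else has moved.

```bash
python3 -c "
from cell import ctrl
print(ctrl.hand_in())"
```

```text
the job is handed in; nothing more can be done
None
```

The worn roller was the one at seat_1, dragging at about 4–5 N against roughly 1 N or less for the others; it is now in the scrap crate, the spare is fully home in its slots, and the job was handed in at about 32 s, though some test strokes pressed at about 16–22 N total, over the 10–15 N light touch but under the 20 N limit per axle end.

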